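# Seat a project box in the blind test dock

## Robot

A 6-joint arm with a two-finger parallel gripper is mounted at the origin on a cart in front of the work surface, level with it; the furniture and walls round the work are solid. World frame = base frame: x ahead of the robot, y to its left, z up, the work surface at z = 0. Lengths are in m, angles in rad, forces in N, time in s.
With the tool pointing down it reaches from about 0.35 to 0.925 m from the base axis. Payload 6.4 kg.
Tool frame: the origin (TCP) lies at the very end of the fingers, on their centre line; the grasp point (between the pads) lies 19 mm behind it; z points along the fingers, y is the line along which they close (so a half turn about z gives the same grasp; the last joint's range is limited). The gripper opens to 85 mm and grips with 20 to 120 N. Pads are 22 mm wide; open, the fingers measure 114 mm over their backs; the gripper's body (76 mm by 85 mm) begins 54 mm behind the grasp point. The pads swing forward as they close: fully open they stand 13 mm farther back than shut.
Start: joints at [1.155, 0.245, 1.558, -0, 1.339, -0.174], TCP at [0.156, 0.631, 0.231] pointing down, gripper open.
Joint ranges: [-3.13, 3.13], [-1.02, 2.26], [0.13, 2.54], [-0.95, 4.09], [0.21, 2.88], [-2.74, 2.74]. Speed limits (rad/s): [2.57, 2.57, 3.14, 3.14, 3.14, 3.14].

## Interface

Orientations are given as a rotation vector (axis times angle).
In Python, from cell import robot, move_gripper, viewer, workorder gives the robot as it stands. Calls block until the motion is done:
- robot.move_to(position, orientation): joint-space move of the TCP to a pose.
- robot.movel(position, ori=None, rate=0.15): straight line of the TCP; ori=None keeps the orientation; rate is the mean speed in m/s.
- robot.move_j(angles): joint-space move.
- move_gripper(opening, f_grip=None): finger opening in m; f_grip is the grip in N (None keeps the last); returns when the fingers have stopped.
- robot.sleep(seconds).
- robot.ik(position, orientation): joint angles nearest the present ones, or None.
- viewer.snapshot(name): name is "scene" or "side" or "wrist"; returns a dict with "frame" (420x560x3 uint8, blue, green, red), "depth" (420x560 float32, m along the optical axis (not along the pixel's ray), 0 where there is no reading), "mtx" (3x3 intrinsics, pixels), "origin" and "rotation" of the camera in the world. Camera axes: x right, y down, z forward; pixel columns grow to the right and rows downward; lengths in m; the calibration is good to about 2 mm. A picture is of the moment at which its call begins.
A pose or a line that the arm cannot do raises robot.IKError and nothing moves.
- workorder.job_done(): hands the job in; it is judged then, once.
Readings, each from a call of its own:
- robot.get_t(): time.
- robot.get_q(): joint angles.
- robot.get_joint_velocities(): joint speeds.
- robot.get_joint_torque(): joint torques, N m.
- robot.get_position(): TCP position.
- robot.get_orientation(): TCP orientation.
- robot.get_wrist_force(): force on the tool from outside, world axes, zero at the start.
- robot.get_ft_torque(): the same for the moment, N m.
- robot.get_gripper_width(): finger opening in m.
- robot.get_grasp_force(): force on a finger pad.
Only numpy, scipy, OpenCV 4.12 (cv2) and the standard library are available. Lean on these libraries where they do the work, as an engineer would, in place of code of your own. Each camera call takes 0.05 s, during which the arm holds its last target. There are 200 camera calls.

## Task

Pick up the small black project box and slide it, end first, into the slot of the grey test dock with the blue mouth. Ease it past the light drag of the contact leaves until you feel it come up firmly against the hidden stop, pushing gently (never more than about 15 N), then let go and leave it fully home. Do not disturb the screw dish or the solder spool.

Things in the scene. Friction and masses are not known exactly. Their poses are not given: they have to be found in the camera images.
- box_center (a point): centre (half-way up) of the loose project box: a plain black box 45 x 75 x 24 mm (x, y, z; four screw heads stand 2 mm proud of the top), 70 to 145 g. Its own y axis is its long axis, z up. Both ends are alike; either may go in first. To be gripped across its 45 mm width near the rear end, which stays outside the slot
- slot_mouth (a point): middle of the mouth of the dock's slot, 20 mm above the bench; its x axis points level into the slot, z up. Slot 49 mm wide; floor 8 mm, ceiling 37 mm above the bench. 4 to 20 mm in, two sprung leaves overhead rub on the box with 1 to 4 N drag. A rigid stop (named stop, face square to the slot; not measured) is hidden 24 to 42 mm behind the mouth, different each time; 33 to 51 mm of the seated box stay out
- screw_dish: bystander: round pale dish, 66 mm across, 14 mm high, loose; origin under its centre
- solder_spool: bystander: blue solder spool standing on its flange, 58 mm across, 40 mm high, loose; origin under its centre
- dock: grey test dock with a blue mouth, 82 x 66 mm and 43 mm high, with low screw flanges to 47 mm either side, fixed to the bench; origin on the bench straight below the mouth, x axis into the slot. Blue cheeks flare 2 mm to each side over the 5 mm in front of the mouth (fingers must not run into them). A floor tongue 30 mm wide, 8 mm high, stands out 18 mm in front of the mouth
There are look-alikes about, which are no part of the job. What is shaped like the part that bears box_center but green or white is not meant.

How it is judged:
By the outcome, as a careful person would: the job done as asked, in the order asked, and still so for the second after the job is handed in, with the robot touching nothing.
It also fails if it takes over 67 s, if anything falls off the work surface, if the arm or the gripper's body presses on something with over 40 N, if the wrist force passes 120 N, or if a joint passes its speed limit or range.

## Working session

There is one attempt and no reset: what is moved stays moved. The work goes in short steps, each a Python script; the robot and the scene stay as the last script left them, time stands still between calls to the robot, and variables do not carry over. Pictures are saved under pics/ and viewed, at most 10 in all, crops included, and the job is handed in when it is done.

```bash
mkdir -p pics; ls; python3 - <<'E'
from cell import robot, viewer
import cv2, numpy as np, pickle
for n in("scene","side"):
    s=viewer.snapshot(n); cv2.imwrite(f"pics/{n}0.png",s["frame"]); pickle.dump(s,open(f"{n}0.pkl","wb"))
    print(n,s["origin"],s["rotation"],s["mtx"])
print(robot.get_t(),robot.get_orientation())
E
```

```text
pics
scene [ 0.05200554 -0.33772514  0.44236038] [-1.98963439  0.66254474 -0.38395012] [[444.96350074   0.         276.41851101]
 [  0.         444.96350074 217.32070018]
 [  0.           0.           1.        ]]
side [0.06782257 0.07559653 0.76804656] [-2.1734399   1.44318829 -0.42132261] [[426.52921153   0.         276.8147964 ]
 [  0.         426.52921153 209.88451325]
 [  0.           0.           1.        ]]
0.1 [-3.78851661e-01 -3.11815535e+00  2.71859708e-03]
```

View pics/scene0.png

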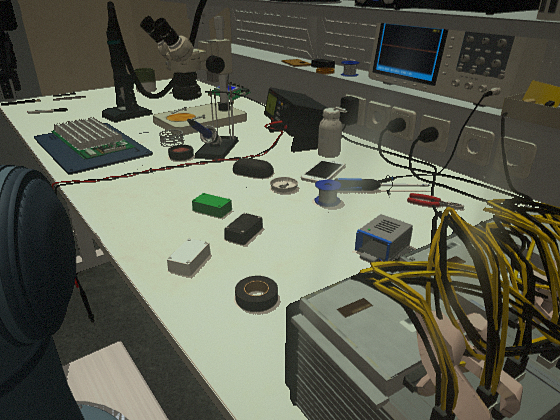

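View pics/side0.png

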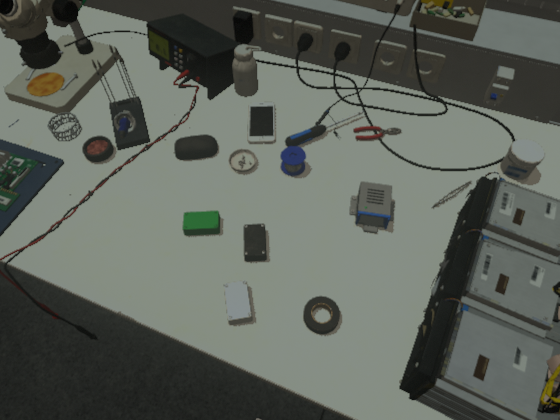

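Side view: the black box is at about (255,242), with its long axis nearly vertical in the image. The dock is at (373,200), with its blue mouth at (373,217) and tongue at (370,229) facing the robot. The dish is at (243,160) and the spool at (292,160).

```bash
cat > h.py <<'E'
import numpy as np, cv2
from scipy.spatial.transform import Rotation as R
def cloud(s):
    v,u=np.mgrid[:420,:560]; K=s["mtx"]; d=s["depth"]
    p=np.stack([(u-K[0,2])/K[0,0]*d,(v-K[1,2])/K[1,1]*d,d],-1)
    rot=np.array(s["rotation"]); M=R.from_rotvec(rot).as_matrix() if rot.size==3 else rot
    return p@M.T+s["origin"]
def ray(s,uv,z):
    K=s["mtx"]; uv=np.atleast_2d(uv).astype(float)
    d=np.c_[(uv[:,0]-K[0,2])/K[0,0],(uv[:,1]-K[1,2])/K[1,1],np.ones(len(uv))]
    rot=np.array(s["rotation"]); M=R.from_rotvec(rot).as_matrix() if rot.size==3 else rot
    d=d@M.T; o=np.array(s["origin"]); return o+d*((z-o[2])/d[:,2])[:,None]
def rect(P):
    (c,wh,a)=cv2.minAreaRect((P[:,:2]*1000).astype(np.float32)); return np.round(c,1),np.round(wh,1),round(a,1)
E
python3 - <<'E'
import pickle; from h import *
B={"side":dict(box=(235,215,275,270),dock=(340,175,405,240),dish=(222,142,262,178),spool=(275,142,310,180)),
   "scene":dict(box=(215,205,272,250),dock=(345,205,420,268),dish=(265,170,303,197),spool=(310,172,345,212))}
for n in B:
    s=pickle.load(open(n+"0.pkl","rb")); C=cloud(s); hsv=cv2.cvtColor(s["frame"],cv2.COLOR_BGR2HSV)
    for k,(a,b,c,d) in B[n].items():
        P=C[b:d,a:c].reshape(-1,3); H=hsv[b:d,a:c].reshape(-1,3); ok=np.isfinite(P).all(1)
        z=P[:,2]
        lo,hi=dict(box=(.018,.03),dock=(.038,.05),dish=(.008,.02),spool=(.034,.046))[k]
        m=(z>lo)&(z<hi)
        if k=="box": m&=H[:,2]<110
        print(n,k,m.sum(),"tablez",np.round(np.percentile(z,[5,50,95,99]),4),"zmed",np.median(z[m]).round(4),rect(P[m]))
        if k=="dock":
            bl=(H[:,0]>95)&(H[:,0]<130)&(H[:,1]>120)
            Q=P[bl]; print("  blue",bl.sum(),rect(Q[Q[:,2]>.03]),np.round(np.percentile(Q[:,2],[1,50,99]),3), rect(Q))
            t=(z>.005)&(z<.012); print("  low",rect(P[t]),t.sum())
    a,b,c,d=B[n]["dock"]
    cv2.imwrite(f"pics/{n}_dock.png",cv2.resize(s["frame"][b-15:d+15,a-15:c+15],None,fx=5,fy=5,interpolation=cv2.INTER_CUBIC))
    
E
```

```text
side box 681 tablez [-0.0011  0.0019  0.0263  0.0279] zmed 0.0247 (array([440. , 295.6]), array([73., 42.]), 25.3)
side dock 1078 tablez [-0.0011  0.0021  0.045   0.0465] zmed 0.0438 (array([613.4,  99.9]), array([90.3, 65.8]), 12.1)
  blue 90 (array([574.6,  91.1]), array([ 9.3, 63. ]), 13.5) [0.038 0.044 0.047] (array([574.6,  91.1]), array([ 9.3, 63. ]), 13.5)
  low (array([599.4,  97.4]), array([87.9, 93.7]), 11.2) 429
side dish 177 tablez [-0.0011  0.0017  0.0134  0.0165] zmed 0.0122 (array([628.4, 415.4]), array([64.5, 63.3]), 5.2)
side spool 391 tablez [-0.001   0.0033  0.0418  0.043 ] zmed 0.0404 (array([662.9, 302.8]), array([55.7, 55.3]), 61.5)
scene box 532 tablez [-0.0013  0.0005  0.0243  0.0255] zmed 0.0235 (array([432.6, 325.6]), array([ 77.9, 119.6]), 13.8)
scene dock 954 tablez [-0.0014  0.0068  0.2464  0.2509] zmed 0.0426 (array([613.7,  97.9]), array([87.2, 66.3]), 12.7)
  blue 145 (array([500.8,   7.2]), array([261.8,  55.5]), 48.0) [0.007 0.042 0.157] (array([501.7,   8.2]), array([264.5,  55.5]), 48.0)
  low (array([610. ,  90.1]), array([ 67. , 105.1]), 89.8) 570
scene dish 195 tablez [-0.0017  0.0002  0.0134  0.0167] zmed 0.0115 (array([634.9, 436.2]), array([ 95.9, 100. ]), 25.8)
scene spool 249 tablez [-0.0015  0.0059  0.0396  0.0405] zmed 0.0391 (array([663.2, 301.3]), array([56.9, 56.3]), 32.8)
```

View pics/side_dock.png

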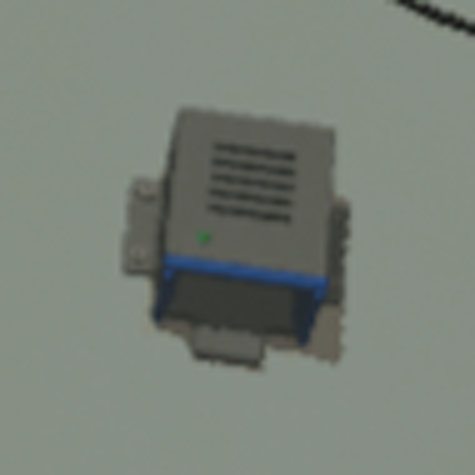

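The crop shows the dock front: blue mouth facing the robot, tongue at the bottom, flanges on both sides. Its yaw is about 12.4° and its mouth is near (576, 91) mm. Next I'll check both parts from close up with the wrist camera.

```bash
cat >> h.py <<'E'
def down(deg):
    t=np.radians(deg); c,s=np.cos(t),np.sin(t)
    return R.from_matrix(np.array([[c,s,0],[s,-c,0],[0,0,-1.]])).as_rotvec()
E
python3 - <<'E'
import pickle; from h import *
from cell import robot, viewer, move_gripper
for name,p,a in (("dock",(.52,.079,.20),192.4),("box",(.42,.286,.18),205.3)):
    robot.move_to(p,down(a)); robot.sleep(.3)
    s=viewer.snapshot("wrist"); pickle.dump(s,open(f"w_{name}.pkl","wb")); cv2.imwrite(f"pics/w_{name}.png",s["frame"])
    print(name,robot.get_q(),robot.get_t(),robot.get_position(),s["origin"])
im=np.hstack([cv2.resize(cv2.imread(f"pics/w_{n}.png"),(400,300)) for n in("dock","box")]); cv2.imwrite("pics/w2.png",im)
E
```

```text
dock [-6.45715972e-02 -1.56021235e-02  1.90121108e+00  2.74962760e-05
  1.25603683e+00 -1.85220542e+00] 2.8083 [0.51998032 0.07921911 0.19998007] [0.43743412 0.06162195 0.34229292]
box [ 3.73020220e-01 -3.64049359e-02  1.96013458e+00 -6.04654986e-05
  1.21766172e+00 -1.63803475e+00] 4.075 [0.42051683 0.28546556 0.18009548] [0.34409565 0.24992335 0.32237416]
```

View pics/w2.png

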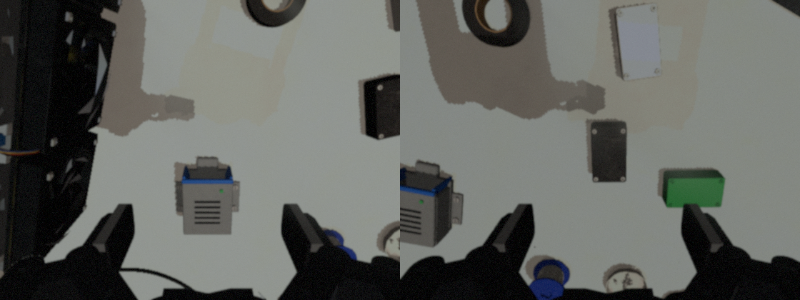

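Left half: the dock is at about (290,278) in full-image pixels, with its mouth toward the top. Right half: the box is at (291,211), and its lower faces are barely visible.

```bash
python3 - <<'E'
import pickle; from h import *
for n,(a,b,c,d),lo,hi in (("box",(255,160,325,262),.018,.03),("dock",(235,210,345,340),.037,.05)):
    s=pickle.load(open(f"w_{n}.pkl","rb")); C=cloud(s); f=s["frame"]; hsv=cv2.cvtColor(f,cv2.COLOR_BGR2HSV)
    P=C[b:d,a:c]; H=hsv[b:d,a:c]; m=(P[...,2]>lo)&(P[...,2]<hi)
    if n=="box": m&=H[...,2]<110
    print(n,m.sum(),np.median(P[m][:,2]),rect(P[m]))
    # pixel-edge based: largest contour of mask -> rays onto the top plane
    cs,_=cv2.findContours(m.astype(np.uint8),cv2.RETR_EXTERNAL,cv2.CHAIN_APPROX_NONE); k=max(cs,key=cv2.contourArea)[:,0]+[a,b]
    print("  ray",rect(ray(s,k,.024 if n=="box" else .043)))
    if n=="dock":
        bl=(H[...,0]>95)&(H[...,0]<130)&(H[...,1]>120)&(P[...,2]>.038); print("  blue",bl.sum(),rect(P[bl]))
        t=(P[...,2]>.005)&(P[...,2]<.014)
        th=np.radians(12.4); u=np.array([np.cos(th),np.sin(th)]); v=np.array([-u[1],u[0]])
        Q=P[t][:,:2]; o=np.array([.576,.0907]); x=(Q-o)@u; y=(Q-o)@v; q=(x<-.007)
        print("  tongue",q.sum(),np.percentile(x,[1]),np.percentile(y[q],[2,50,98]))
E
```

```text
box 3890 0.0237431053189395 (array([440.5, 296.5]), array([73.7, 42.7]), 26.4)
  ray (array([439.6, 296.1]), array([74.3, 42.4]), 26.5)
dock 5464 0.04276290380122938 (array([613.3,  99.8]), array([87.2, 66.1]), 12.3)
  ray (array([611.6,  99.5]), array([87.8, 65.5]), 12.3)
  blue 458 (array([508.1,  76.6]), array([144.5,  64.5]), 12.2)
  tongue 320 [-0.01748302] [-0.01289658  0.00096544  0.0148259 ]
```

```bash
python3 - <<'E'
import pickle; from h import *
from cell import robot, viewer, move_gripper
a=206.4; g=np.array([.4175,.2849])
move_gripper(.066,60)
robot.move_to((*g,.07),down(a))
f0=robot.get_wrist_force()
robot.movel((*g,.002),rate=.06); print("down",robot.get_wrist_force()-f0,robot.get_position())
move_gripper(.03,60); print(robot.get_gripper_width(),robot.get_grasp_force(),robot.get_wrist_force()-f0,robot.get_position())
robot.movel((*g,.08),rate=.1); robot.sleep(.2); print(robot.get_gripper_width(),robot.get_wrist_force()-f0)
u=np.array([np.cos(np.radians(12.3)),np.sin(np.radians(12.3))])
m=np.array([.576,.0916])
# centre of box 75 mm before mouth, gripped 25.5 behind
p=m-u*.100-u*.0
robot.move_to((*p,.08),down(192.3)); robot.sleep(.3)
s=viewer.snapshot("side"); w=viewer.snapshot("wrist"); pickle.dump((s,w),open("held.pkl","wb"))
cv2.imwrite("pics/held.png",np.hstack([cv2.resize(x["frame"],(400,300)) for x in(s,w)]))
print(robot.get_t(),robot.get_position(),robot.get_q(),robot.get_gripper_width())
E
```

```text
down [-0.89215284 -0.38495428 -0.84339597] [0.41791523 0.28505077 0.0024306 ]
0.0436183741481226 62.57680892944336 [-0.45503488 -0.61301877  3.77334636] [0.41812558 0.28517483 0.00269336]
0.04405350775925478 [-0.37660717  0.23294861 -1.3165437 ]
8.9583 [0.47822103 0.07086187 0.07999944] [-8.79709840e-02  5.61632676e-02  2.07510688e+00  1.47814641e-05
  1.01033557e+00 -1.87459855e+00] 0.04369686790122986
```

View pics/held.png

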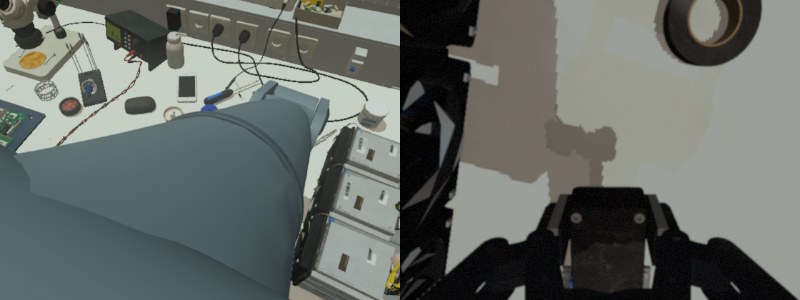

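The wrist half shows the box held level between the fingers, with its rear screws at about (248,304) and (336,304) full-image. The arm blocks the side camera. I'll check the held pose numerically and look through the scene camera.

```bash
python3 - <<'E'
import pickle; from h import *
from cell import robot, viewer
s,w=pickle.load(open("held.pkl","rb")); C=cloud(w)
u=np.array([np.cos(np.radians(12.3)),np.sin(np.radians(12.3))]); v=np.array([-u[1],u[0]]); t=robot.get_position()
P=C[255:420,200:400]; D=(P[...,:2]-t[:2]); x=D@u; y=D@v; z=P[...,2]
m=(abs(y)<.03)&(z>.07)&(z<.112)&(x>-.03)&(x<.08)
print("rows z by x:"); 
for a in np.arange(-.02,.08,.01):
    k=m&(x>=a)&(x<a+.01)
    if k.sum()>10: print(round(a,3),k.sum(),np.percentile(z[k],[5,50,95]).round(4),np.percentile(y[k],[1,99]).round(4))
f=m&(z<.097)&(z>.08)&(abs(y)<.017); print("rear face x",np.median(x[f]),f.sum(),np.polyfit(y[f],x[f],1))
sc=viewer.snapshot("scene"); cv2.imwrite("pics/sc1.png",cv2.resize(sc["frame"][150:290,260:440],None,fx=4,fy=4,interpolation=cv2.INTER_CUBIC))
E
```

```text
rows z by x:
-0.02 4557 [0.0796 0.0935 0.1083] [-0.0273  0.0287]
-0.01 2925 [0.0992 0.1011 0.1064] [-0.0297  0.0227]
0.0 2589 [0.1    0.101  0.1064] [-0.0212  0.0227]
0.01 2149 [0.1    0.1009 0.1018] [-0.0207  0.0219]
0.02 1995 [0.1    0.1009 0.1017] [-0.0203  0.0215]
0.03 1852 [0.1    0.1009 0.1017] [-0.0203  0.0215]
0.04 985 [0.1    0.1008 0.1016] [-0.0202  0.0213]
rear face x -0.011484200938639305 1762 [ 0.00151489 -0.01147894]
```

View pics/sc1.png

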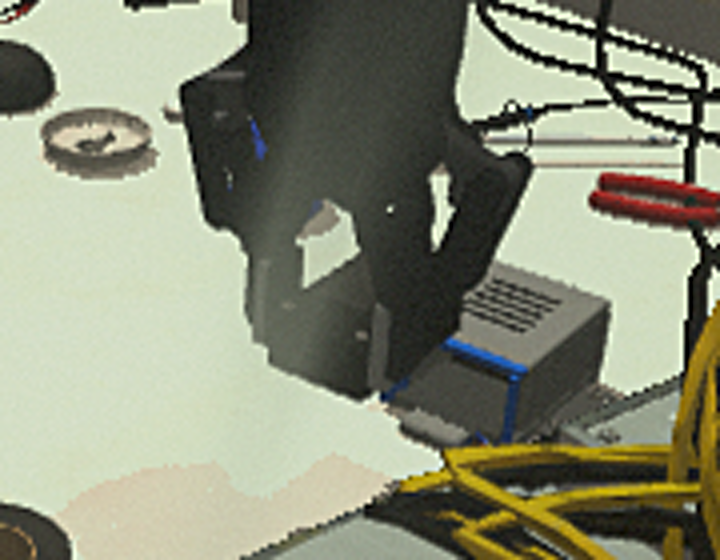

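The box is level and square, with its rear face 11.5 mm behind the TCP and a lateral offset of 0.6 mm. The dock is clear in the scene view. Next: descend and insert under force control.

```bash
python3 - <<'E'
from h import *
from cell import robot
u=np.array([np.cos(np.radians(12.3)),np.sin(np.radians(12.3)),0]); v=np.array([-u[1],u[0],0])
m=np.array([.576,.0916,0])-v*.0004
def P(d,z=.0125): return m+u*(d-.0635)+[0,0,z]   # d = depth of box front
robot.movel(P(-.0365,.03),rate=.08); robot.movel(P(-.0365),rate=.05); robot.movel(P(-.008),rate=.05); robot.sleep(.3)
f0=robot.get_wrist_force(); d=-.008; t0=robot.get_t()
while d<.046 and robot.get_t()-t0<30:
    d+=.0005; robot.movel(P(d),rate=.02); f=robot.get_wrist_force()-f0
    F=f@u
    if abs(F)>7: robot.sleep(.1); f=robot.get_wrist_force()-f0; F=f@u
    if round(d*2000)%4==0 or abs(F)>5: print(round(d*1e3,1),np.round([F,f@v,f[2]],1), round(((robot.get_position()-m)@u+.0635)*1e3,1))
    if abs(F)>8 or abs(f@v)>8 or abs(f[2])>12: break
print(robot.get_t(),robot.get_gripper_width())
E
```

```text
-6.0 [-0.3  0.3 -0.6] -6.0
-4.0 [-0.3  0.3 -0. ] -4.0
-2.0 [0.1 0.5 0.1] -1.9
0.0 [-0.3 -0.1  0.1] 0.1
2.0 [ 0.1  0.9 -0.9] 2.1
4.0 [-0.2 -0.4 -0.2] 4.0
6.0 [-0.4 -0.  -0. ] 6.1
8.0 [0.1 0.  0.3] 8.0
10.0 [-0.3 -0.4  0.1] 9.9
12.0 [-1.7 -0.8 -0.6] 11.9
14.0 [-1.9  0.1 -1.3] 14.0
16.0 [-2.4  0.  -1.6] 16.0
18.0 [-0.3  0.3 -2.2] 18.8
20.0 [-1.7  0.9 -2.3] 20.0
22.0 [-1.  -0.2 -2.1] 22.1
24.0 [-1.5  0.8 -1.6] 24.1
26.0 [-1.6  0.8 -2.9] 26.1
28.0 [-0.9  0.1 -1.2] 28.1
30.0 [-1.2  0.3 -1.7] 30.0
32.0 [-1.3  0.4 -1.6] 32.1
34.0 [-1.   0.9 -2.6] 34.1
36.0 [-0.9  1.  -1.5] 36.1
38.0 [-2.3  0.6 -2.2] 38.1
39.5 [-5.7 -0.7  1. ] 38.8
40.0 [-7.8 -1.2  3. ] 38.7
40.5 [-10.3  -1.    4.2] 38.7
35.75 0.04400837152333721
```

```bash
python3 - <<'E'
from h import *
from cell import robot, move_gripper, viewer
import pickle
u=np.array([np.cos(np.radians(12.3)),np.sin(np.radians(12.3)),0]); v=np.array([-u[1],u[0],0])
m=np.array([.576,.0916,0])-v*.0004
def P(d,z=.0125): return m+u*(d-.0635)+[0,0,z]
for k in range(5):
    z=.0125-.0004*k; robot.movel(P(.0398,z),rate=.02); robot.sleep(.1); f=robot.get_wrist_force(); print(z,np.round([f@u,f@v,f[2]],1),robot.get_position()[2])
    if f[2]>5: break
move_gripper(.066); robot.sleep(.2); print(np.round(robot.get_wrist_force(),1),robot.get_gripper_width())
p=robot.get_position(); robot.movel(P(.037,z),rate=.03); robot.movel(P(.037,.10),rate=.06)
robot.movel(P(-.02,.20),rate=.15); robot.sleep(.3)
w=viewer.snapshot("wrist"); pickle.dump(w,open("fin.pkl","wb")); cv2.imwrite("pics/fin.png",w["frame"])
C=cloud(w); D=C-m; x=D@u; y=D@v; zz=C[...,2]
k=(x>-.06)&(x<-.006)&(abs(y)<.03)&(zz>.027)&(zz<.037)
print("box out: rear x",np.percentile(x[k],[1,2,5]),"y",np.percentile(y[k],[2,98]),"z",np.median(zz[k]),np.polyfit(x[k],zz[k],1)[0])
print(robot.get_t())
E
```

```text
0.0125 [-5.8 -1.1 -0.2] 0.012176426233747456
0.012100000000000001 [-7.  -0.7  0.7] 0.011881881636466946
0.0117 [-6.8 -0.4  0.8] 0.011513094271017016
0.011300000000000001 [-6.2 -1.5  0.2] 0.011139146087616118
0.0109 [-7.3 -0.6  0.9] 0.010771730259495373
[-0.8 -0.6 -0.3] 0.06606496968827914
box out: rear x [-0.03620267 -0.03599843 -0.035728  ] y [-0.02014184  0.0210702 ] z 0.03166469293056612 0.02198444405183102
41.2
```

View pics/fin.png

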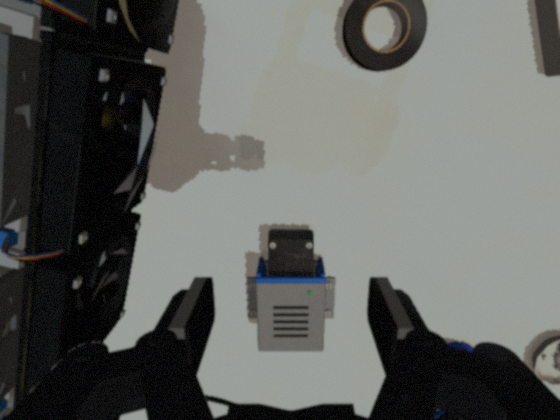

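The box stands straight in the slot at (291,252), with its rear face 36.2 mm outside the mouth. That puts it 38.8 mm in, the same depth at which I felt the stop. It is level on the floor, and the gripper is clear.

```bash
python3 -c "
from cell import workorder
print(workorder.job_done())"
```

```text
the job is handed in; nothing more can be done
None
```

The black box is fully home in the dock: it met the hidden stop about 38.7 mm in at a peak push of about 10 N, was released and did not spring back, and the job was handed in at about 41 s with the dish and spool never approached.

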